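# Start the clamp's last screw square with the T-wrench

### The arm

A 6-joint arm with a two-finger parallel gripper is mounted at the origin on the work surface. World frame = base frame: x ahead of the robot, y to its left, z up, the work surface at z = 0. Lengths are in m, angles in degrees, forces in N, time in s.
With the tool pointing down it reaches from about 0.3 to 0.75 m from the base axis. Payload 8.5 kg.
Tool frame: the origin (TCP) lies on the centre line of the jaws, within the pads' length; the fingertips stand 14 mm ahead of it and the grasp point (between the pads) lies 5 mm behind it; z points along the fingers, x is the direction in which the jaws open and shut, and the axes are right-handed (so a half turn about z gives the same grasp; the last joint's range is limited). The gripper opens to 85 mm and grips with 20 to 120 N. Pads are 22 mm wide; open, the fingers measure 114 mm over their backs; the gripper's body (76 mm by 85 mm) begins 54 mm behind the grasp point. The pads swing forward as they close: fully open they stand 13 mm farther back than shut.
Start: joints at [57.68, 21.807, 74.336, -0, 83.858, -12.336], TCP at [0.188, 0.517, 0.245] pointing down, gripper open.
Joint ranges: [-178.18, 178.18], [-50.72, 133.34], [12.68, 142.11], [-81.47, 261.47], [9.98, 163.14], [-165.26, 165.26]. Speed limits (degrees/s): [136.94, 136.94, 180, 180, 180, 180].

### API

Orientations are given as a 3x3 rotation matrix whose columns are the frame's x, y, z axes.
In Python, from rig import * gives the robot as it stands.
- The arm moves only by the shell command python3 -m crank 'ROWS' [FORCE]. ROWS is JSON, one flat list of numbers, 7 for each row, row after row: the turn, a rotation vector about the world's x, y, z in rad, then the shift along the world's x, y, z in m, then the opening in per cent of the stroke, from 0 (shut) to 100 (fully open). A call has 1 to 20 rows; each row shifts and turns the commanded pose from where the row before left it; what a row does not reach is not made up. A row lasts 1/10 s, in which the tool goes at most 50 mm and 8.59 degrees, less where a joint would pass 70% of its speed; a pose out of reach is approached as far as the arm can. A call is refused whole if a number of a shift passes 0.05 or a number of a turn 0.15, either way. A call with a gripper value outside its range is refused whole. The fingers move at their own pace and stop on an object; FORCE is the grip in N (left out, the last holds). Time passes only in rows, so rows that do not move let the fingers close. It gives the time, the measured TCP pose, the force and the opening at its end, in the units of the state.
- observe(): the state, without advancing time (a new reading comes with each control period).
- get_image(name): name is "scene" or "top" or "wrist"; returns a dict with "frame" (400x640x3 uint8, red, green, blue), "fov_y" (degrees; the focal length in pixels is half the picture's height over the tangent of half this angle, whatever the lens; pixels are square), "cx", "cy" (the principal point, pixels), "world_to_cam" (4x4, takes a point from world to camera coordinates). Camera axes: x right, y up, looking along -z (the intrinsics and any distortion apply to the point x, -y, -z); pixel columns grow to the right and rows downward; lengths in m; the calibration is good to about 2 mm. The wrist camera is an equidistant fisheye: a pixel r from the principal point sees the ray r / f radians off the axis. A picture is of the moment at which its call begins. There is no depth.
- close_job(): hands the job in, once; it reports no verdict.
The state is a dict: "time_s": time; "q": joint angles; "qvel": joint speeds; "joint_efforts": joint torques, N m; "position": TCP position; "tool_rot": TCP orientation; "ft_force": force on the tool from outside, world axes, zero at the start; "wrist_torque": the same for the moment, N m; "grip_width": finger opening in m.
Only numpy, scipy, OpenCV 4.12 (cv2) and the standard library are available. Lean on these libraries where they do the work, as an engineer would, in place of code of your own. Each camera call takes 0.05 s, during which the arm holds its last target. There are 200 camera calls.

### The job

The new yellow zinc-plated screw of the specimen clamp is still loose and leaning in its hole. Take the T-wrench out of its wooden block, slip it gently and squarely all the way over that screw's square head, upright and in line with the hole, and only then turn the screw clockwise about a quarter turn so that its thread catches (not as much as a half turn, the cap is levelled later), pressing only lightly throughout. Then put the wrench back upright in its pocket, and leave the bowl, the dial gauge and the weight where they are.

Things in the scene. Friction and masses are not known exactly. Their poses are not given: they have to be found in the camera images.
- handle (a point): centre of the T-wrench's handle, where to grip it. Handle: a red flat-sided bar with black ends, 104 mm long along x, 18 mm thick along y, 24 mm high; below it a 13 mm round steel shank. z points up the wrench's axis; the mouth of its sleeve lies 118 mm below this point. The wrench is loose, about 0.32 kg, and stands upright in its block; 40 N of grip hold it firmly.
- mouth (a point): centre of the open mouth at the wrench's foot (z up the wrench, x along the handle bar). The steel sleeve is 34 mm across and 32 mm long. Its bell mouth, 28 mm inside, narrows to 21 mm over 6 mm; there a flat ledge surrounds the socket: a square hole 15.5 mm wide, sides along x and y, ending at a flat floor 20 mm above the mouth.
- wrench: the whole T-wrench, 130 mm tall; origin at the centre of the sleeve's mouth (same as mouth)
- hole (a point): centre of the loose screw's hole, on the cap's upper face; fixed, z up along its vertical axis. In it stands the yellow screw: square head 14 x 14 x 14 mm, its top bevelled to 11 mm, on a 12 mm shank. Not measured, to be seen or felt: its head top is 30 to 34 mm above this point, it leans up to 3.5 degrees any way about a point 20 mm down the hole (head up to 3 mm off axis), and its square stands at any angle.
- screw (a joint): turn of the loose screw in rad, 0 at the start, growing clockwise seen from above; it sinks 2 mm a turn and resists with about 0.08 N m. It rocks freely and rights itself as the sleeve comes down over it on the hole's axis. Turning it with the wrench not home, askew or off the axis spoils the thread, as do loads of 60 N in all (a wedged push of 20 N can do it); 12 N can drag it round early.
- clamp: the specimen clamp, fixed: grey body 156 by 124 mm with feet to 190 mm along x, steel cap plate on it, top 61 mm above the bench. Origin under its centre; the loose screw's hole is at x -45, y -34 mm. Three like dark screws at the cap's other corners (x +-45, y +-34 mm) are already started, their head tops 24 mm above the cap.
- seated (a point): point on the hole's axis 12 mm above the cap. Fully home, the socket's floor on the head top, the wrench's mouth is within 3 mm of here. If the socket is out of line with the square, its ledge stops on the head 11 to 14 mm higher; turned slowly either way, up to 80 degrees, under a push of 3 to 8 N, it drops home. If it catches part way, ease it to and fro. The head has 6 degrees of play each way.
- pocket (a point): centre of the pocket's rim on top of the wrench's wooden block (130 x 70 x 45 mm, fixed; x is its long side). The pocket is vertical, 38 mm in diameter, chamfered, 38 mm deep; the wrench's mouth stands on its floor. Two pins 35 mm high stand in the block 70 mm along +x.
- bowl: loose stainless steel bowl, 120 mm across, 50 mm high; origin under its centre. Leave it
- gauge: loose round dial gauge lying on its back, 56 mm across, 20 mm high, its stem along +x to 71 mm; origin under the centre of the dial. Leave it
- weight: loose brass weight, 48 mm across, 42 mm high; origin under its centre. Leave it
There are look-alikes about, which are no part of the job. Leave any purple look-alike of the wrench alone. Several things look just like the clamp: the one meant starts nearest to the robot's base.

How it is judged (in metres and radians):
On the way, in this order (a step that is already met when the one before it is completed fails the run):
1. the wrench is home over the screw's head (mouth at most 17 mm above the cap), on the hole's axis within 3 mm and 4 degrees, the screw not yet turned (z of mouth in the frame of hole below 0.017 m and horizontal distance between mouth and hole below 0.003 m and angle between the z axis of mouth and the z axis of hole, either way round below 0.07 rad and value of joint screw below 0.4 rad), for 0.2 s.
2. with the wrench still home the screw is turned about a quarter turn clockwise (75 degrees or more) (value of joint screw above 1.3 rad and z of mouth in the frame of hole below 0.017 m and horizontal distance between mouth and hole below 0.003 m), for 0.1 s.
At the end, for the whole second after the job is handed in: The screw has been turned clockwise by 75 to 149 degrees (1.3 to 2.6 rad) and the wrench stands at rest in its pocket: mouth within 6 mm of the pocket's axis and at least 33 mm down in it, upright within 7 degrees (value of joint screw between 1.3 and 2.6 rad and horizontal distance between mouth and pocket below 0.006 m and z of mouth in the frame of pocket below -0.033 m and angle between mouth's own z axis and vertical below 0.12 rad and linear speed of wrench below 0.02 m/s); the robot touches nothing.
It fails at once if the screw is turned clockwise while the wrench on it is not home, more than 4 degrees askew or more than 3 mm off the hole's axis (cross-threaded) (value of joint screw above 0.2 rad and velocity of joint screw above 0.2 rad/s and (z of mouth in the frame of hole above 0.017 m or angle between the z axis of mouth and the z axis of hole, either way round above 0.07 rad or horizontal distance between mouth and hole above 0.003 m)).
It fails at once if the wrench bears on the screw with 60 N or more, push and side loads added together (contact force between wrench and screw above 60 N).
It fails at once if the bowl, the gauge or the weight is moved by more than 15 mm (distance of any of bowl, gauge, weight from where it was at the start of the episode above 0.015 m).
It also fails if it takes over 72 s, if anything falls off the work surface, if the arm or the gripper's body presses on something with over 40 N, if the wrist force passes 120 N, or if a joint passes its speed limit or range.

## Working session

There is one attempt and no reset: what is moved stays moved. The work goes in short steps, Python scripts to look and compute and a shell command to move; the robot and the scene stay as the last step left them, time stands still between calls to the robot, and variables do not carry over. Pictures are saved under pics/ and viewed, about 8 in all and at most 12, crops included, and the job is handed in when it is done.

```bash
ls; mkdir -p pics; cat > h.py <<'E'
from rig import *
import numpy as np, cv2
def shot(n):
    d=get_image(n); return d
def save(img,fn): cv2.imwrite('pics/'+fn,cv2.cvtColor(img,cv2.COLOR_RGB2BGR))
def ray(d,u,v,fish=False):
    f=200/np.tan(np.radians(d['fov_y'])/2)
    x,y=(u-d['cx'])/f,(v-d['cy'])/f
    if fish:
        r=np.hypot(x,y); s=np.sin(r)/r if r>1e-9 else 1
        c=np.array([x*s,-y*s,-np.cos(r)])
    else: c=np.array([x,-y,-1.])
    W=np.array(d['world_to_cam']); R=W[:3,:3]; o=-R.T@W[:3,3]
    g=R.T@c; return o,g/np.linalg.norm(g)
def onz(d,u,v,z,fish=False):
    o,g=ray(d,u,v,fish); return o+g*(z-o[2])/g[2]
def proj(d,p,fish=False):
    f=200/np.tan(np.radians(d['fov_y'])/2)
    W=np.array(d['world_to_cam']); c=W[:3,:3]@np.array(p)+W[:3,3]
    x,y,z=c[0],-c[1],-c[2]
    if fish:
        r=np.hypot(x,y); t=np.arctan2(r,z); return d['cx']+f*t*x/r,d['cy']+f*t*y/r
    return d['cx']+f*x/z,d['cy']+f*y/z
E
python3 - <<'E'
from h import *
import pickle
D={n:shot(n) for n in("scene","top","wrist")}
pickle.dump(D,open('d0.pkl','wb'))
for n,d in D.items(): save(d['frame'],n+'0.png'); print(n,d['fov_y'],d['cx'],d['cy'],np.round(-np.array(d['world_to_cam'])[:3,:3].T@np.array(d['world_to_cam'])[:3,3],3))
print(observe())
E
```

```text
pics
scene 57.421715872897444 322.664657079608 198.84173326461874 [0.873 0.575 0.596]
top 44.041524770374394 326.5672811180505 197.31964728345872 [0.459 0.052 1.31 ]
wrist 65.70646984690485 320.74660716161725 199.3438072324911 [0.124 0.54  0.373]
{'time_s': 0.15, 'q': array([ 5.76785992e+01,  2.18323238e+01,  7.43716967e+01, -1.81244999e-04,
        8.38595397e+01, -1.23352753e+01]), 'qvel': array([ 0.04915492, -0.04229268, -0.19351392,  0.04101221, -0.03794473,
        0.02703086]), 'joint_efforts': array([ 2.49694211e-03, -4.48625028e+01, -2.31345749e+01, -1.69700920e-04,
        3.81986596e-03, -5.13186728e-05]), 'position': array([0.18786921, 0.51669519, 0.24486987]), 'tool_rot': array([[ 3.41791941e-01,  9.39775463e-01, -5.90467254e-04],
       [ 9.39775023e-01, -3.41792371e-01, -9.39137361e-04],
       [-1.08439545e-03, -2.33916796e-04, -9.99999385e-01]]), 'ft_force': array([-0.04322241,  0.07886551,  0.45668207]), 'wrist_torque': array([ 0.02046162, -0.03651898,  0.01644221]), 'grip_width': 0.08519169437614492}
```

View pics/top0.png

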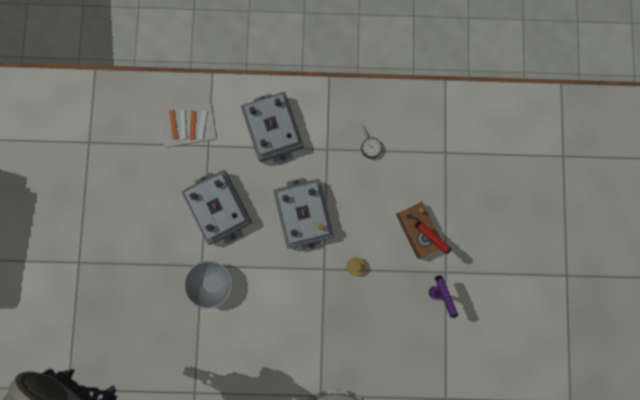

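View pics/scene0.png

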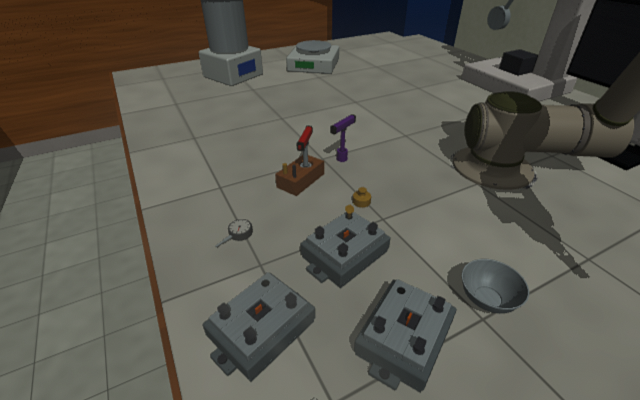

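Top view: there are three clamps at (303,212), (215,207) and (272,125). The one at (303,212) is lowest in the picture, so nearest the base, and it alone has a yellow screw, at (320,227). The red wrench is in its block at (422,232); the purple look-alike is at (446,297). I'll confirm in one enlarged crop and measure.

```bash
python3 - <<'E'
from h import *
import pickle
D=pickle.load(open('d0.pkl','rb'))
t=D['top'];s=D['scene']
a=cv2.resize(t['frame'][165:285,260:480],None,fx=3.6,fy=3.6,interpolation=cv2.INTER_CUBIC)[:, :792]
b=cv2.resize(s['frame'][110:290,250:410],None,fx=1,fy=1)
save(a,'crop1.png')
def masks(d,n):
    hsv=cv2.cvtColor(d['frame'],cv2.COLOR_RGB2HSV)
    for nm,lo,hi in(('red',(0,150,60),(6,255,255)),('red2',(174,150,60),(180,255,255)),('yel',(14,120,80),(28,255,255)),('brown',(5,90,40),(14,200,200))):
        m=cv2.inRange(hsv,lo,hi); k,_,st,c=cv2.connectedComponentsWithStats(m)
        for i in range(1,k):
            if st[i,4]>12 : print(n,nm,st[i],np.round(c[i],1))
masks(t,'top');masks(s,'scene')
for p in((303,212),(215,207),(272,125)):
    q=onz(t,*p,.061);print(p,q.round(3),np.hypot(*q[:2]).round(3))
E
```

```text
top red [417 223  32  29 285] [432.7 236.9]
top yel [416 206   9  10  52] [419.9 210.1]
top yel [348 259  16  16 181] [355.2 266. ]
top brown [   0   63  640   22 1691] [305.6  73.3]
top brown [169 110   9  29 140] [173. 124.]
top brown [190 111   6  29 136] [192.4 124.7]
top brown [269 120   4   7  17] [270.7 123.1]
top brown [212 203   5   6  19] [214.1 205.8]
top brown [398 203  43  55 943] [417.4 229.1]
top brown [301 210   4   6  15] [302.7 212.3]
scene red [299 126  13  21 129] [305.6 135.1]
scene yel [283 163   4  12  25] [284.7 167.9]
scene yel [353 187  18  20 183] [362.4 196.4]
scene yel [345 205   9   9  56] [349.2 208.7]
scene brown [    0     0   209   400 23273] [87.9 74.4]
scene brown [ 243    0   89   50 3833] [286.6  21.6]
scene brown [ 276  156   48   40 1081] [299.7 175.3]
scene brown [343 230   6   9  28] [345.4 234. ]
scene brown [255 304   8  10  45] [258.2 308.7]
scene brown [406 315   5  11  18] [407.3 320.4]
(303, 212) [0.566 0.099 0.061] 0.574
(215, 207) [0.572 0.321 0.061] 0.656
(272, 125) [0.789 0.186 0.061] 0.81
```

View pics/crop1.png

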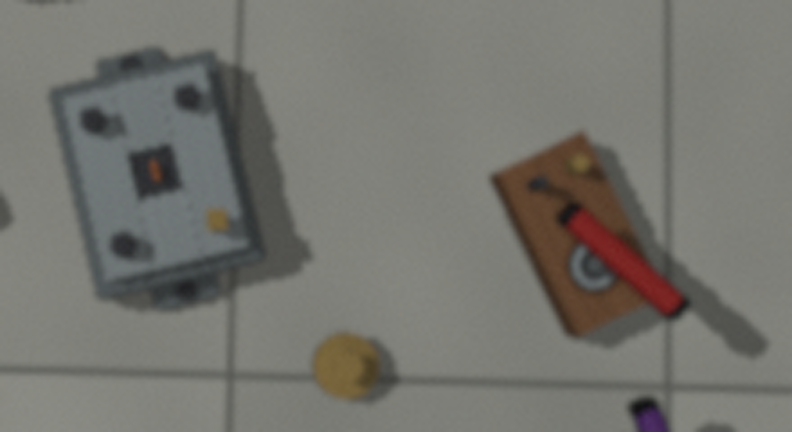

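Confirmed: the clamp with the yellow screw (crop 217,220) is the one nearest the base, and the red T-wrench stands in its block. Now poses from these views.

```bash
python3 - <<'E'
from h import *
import pickle
D=pickle.load(open('d0.pkl','rb'))
t=D['top'];s=D['scene']
c=lambda u,v:(260+(u+.5)/3.6-.5,165+(v+.5)/3.6-.5)
A=onz(t,*c(570,214),.137);B=onz(t,*c(681,304),.137)
print('bar',A,B,(A+B)/2,np.linalg.norm(A-B),np.degrees(np.arctan2(*(B-A)[1::-1])))
print('sleeve',onz(t,*c(593,267),.039))
# triangulate red
def tri(p,q):
    o1,g1=ray(t,*p);o2,g2=ray(s,*q)
    k=np.linalg.lstsq(np.c_[g1,-g2],o2-o1,rcond=None)[0];a=o1+k[0]*g1;b=o2+k[1]*g2
    return (a+b)/2,np.linalg.norm(a-b)
print('tri red',tri((432.7,236.9),(305.6,135.1)))
print('tri yel',tri(c(217,219),(349.2,208.7)))
for p in((95,120),(189,97),(125,245)):print('dark',onz(t,*c(*p),.085))
print('yel',onz(t,*c(217,219),.092))
print('block corners',[onz(t,*c(*p),.045).round(3) for p in((492,177),(584,134),(573,336),(668,300))])
print('weight',onz(t,*c(346,366),.03))
E
```

```text
bar [ 0.53847351 -0.17846412  0.137     ] [ 0.48139158 -0.25198793  0.137     ] [ 0.50993255 -0.21522603  0.137     ] 0.09308113327987809 -127.824812201743
sleeve [ 0.50771594 -0.21438411  0.039     ]
tri red (array([ 0.50820302, -0.2140258 ,  0.13272732]), np.float64(0.0024010766617139))
tri yel (array([0.53169928, 0.05457153, 0.08411618]), np.float64(0.0004386611335047575))
dark [0.59750061 0.14111415 0.085     ]
dark [0.61547838 0.07662601 0.085     ]
dark [0.51179344 0.11728973 0.085     ]
yel [0.53105605 0.05467806 0.092     ]
block corners [array([ 0.569, -0.141,  0.045]), array([ 0.602, -0.206,  0.045]), array([ 0.458, -0.199,  0.045]), array([ 0.486, -0.267,  0.045])]
weight [ 0.43261912 -0.04019576  0.03      ]
```

```bash
python3 -m crank '[0,0,-0.118,0.02,-0.0455,0,100, 0,0,-0.118,0.02,-0.0455,0,100, 0,0,-0.118,0.02,-0.0455,0,100, 0,0,-0.118,0.02,-0.0455,0,100, 0,0,-0.118,0.02,-0.0455,0,100, 0,0,-0.118,0.02,-0.0455,0,100, 0,0,-0.118,0.02,-0.0455,0,100, 0,0,-0.118,0.02,-0.0455,0,100, 0,0,-0.118,0.02,-0.0455,0,100, 0,0,-0.118,0.02,-0.0455,0,100, 0,0,-0.118,0.02,-0.0455,0,100, 0,0,-0.118,0.02,-0.0455,0,100, 0,0,-0.118,0.02,-0.0455,0,100, 0,0,-0.118,0.02,-0.0455,0,100, 0,0,-0.118,0.02,-0.0455,0,100, 0,0,-0.118,0.02,-0.0455,0,100, 0,0,0,0,0,0,100, 0,0,0,0,0,0,100]'
python3 - <<'E'
from h import *
import pickle
d=shot('wrist');pickle.dump(d,open('d1.pkl','wb'));save(d['frame'],'w1.png')
o=observe();print(o['position'],np.round(o['tool_rot'],3),o['q'])
W=np.array(d['world_to_cam']);R=W[:3,:3];print((-R.T@W[:3,3]).round(4),R.round(3))
E
```

```text
time_s: 1.95
position: [0.5078, -0.2118, 0.2445]
tool_rot: [[0.786, -0.619, -0.001], [-0.619, -0.786, 0.001], [-0.002, -0.0, -1.0]]
ft_force: [-0.4, 0.6, 1.1]
grip_width: 0.0855
[ 0.5076641  -0.21079728  0.24491943] [[ 0.787 -0.617 -0.001]
 [-0.617 -0.787  0.001]
 [-0.001 -0.    -1.   ]] [-3.48967109e+01  2.18214729e+01  7.43805588e+01  9.77674870e-03
  8.38668142e+01  3.23560380e+00]
[ 0.5488 -0.1587  0.3727] [[ 0.786 -0.619 -0.002]
 [ 0.596  0.757 -0.267]
 [ 0.166  0.209  0.964]]
```

View pics/w1.png

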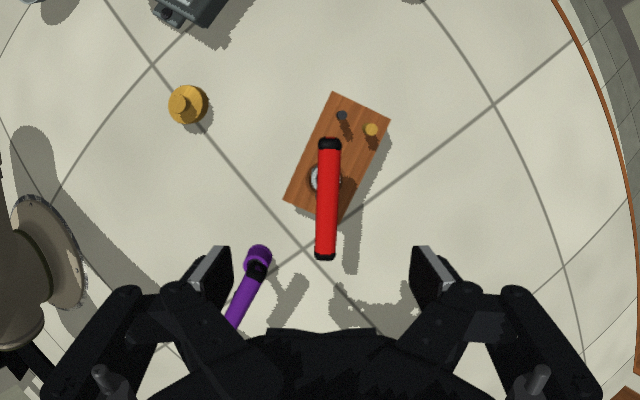

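Wrist view: the red bar runs from about (329,140) to (325,258) and the sleeve in the block shows near (315,178). The purple look-alike's handle end is at (258,250), near the left finger, so I'll check the clearance.

```bash
python3 - <<'E'
from h import *
import pickle
d=pickle.load(open('d1.pkl','rb'));t=pickle.load(open('d0.pkl','rb'))['top']
hsv=cv2.cvtColor(d['frame'],cv2.COLOR_RGB2HSV)
m=cv2.inRange(hsv,(0,150,60),(6,255,255))|cv2.inRange(hsv,(174,150,60),(180,255,255))
c=max(cv2.findContours(m,0,2)[0],key=cv2.contourArea);r=cv2.minAreaRect(c);print(r)
b=cv2.boxPoints(r);b=b[np.argsort(b[:,1])];e1,e2=b[:2].mean(0),b[2:].mean(0)
for z in(.137,):
    A,B=onz(d,*e1,z,True),onz(d,*e2,z,True)
    print('red',A,B,(A+B)/2,np.linalg.norm(A-B),np.degrees(np.arctan2(*(A-B)[1::-1])),'w',[np.linalg.norm(onz(d,*b[i],z,True)-onz(d,*b[i+1],z,True)) for i in(0,2)])
print('bar incl black',onz(d,328.8,138,.137,True),onz(d,325.2,261,.137,True))
for z in (.13,.10):print('purple top cam',z,[onz(t,*p,z) for p in((438,280),(454,315))],'wrist end',onz(d,258,250,z,True))
for z in (.12,.245):print('tcp px',proj(d,[.5077,-.2108,z],True))
print('block',[onz(d,*p,.045,True).round(3) for p in((332,92),(391,122),(283,200))])
print('weight',onz(d,186,103,.042,True))
E
```

```text
((327.0513610839844, 201.11300659179688), (22.91021728515625, 106.22348022460938), 2.12109637260437)
red [ 0.53810182 -0.18169268  0.137     ] [ 0.48135313 -0.24946399  0.137     ] [ 0.50972747 -0.21557834  0.137     ] 0.08839323438973665 50.05868344857003 w [np.float64(0.01747251808943667), np.float64(0.01925898253218288)]
bar incl black [ 0.542713   -0.17552138  0.137     ] [ 0.47746849 -0.25461007  0.137     ]
purple top cam 0.13 [array([ 0.40809741, -0.22816782,  0.13      ]), array([ 0.32805596, -0.26595936,  0.13      ])] wrist end [ 0.43541239 -0.21336348  0.13      ]
purple top cam 0.1 [array([ 0.40679427, -0.23527859,  0.1       ]), array([ 0.32471775, -0.27403099,  0.1       ])] wrist end [ 0.42140323 -0.22012446  0.1       ]
tcp px (np.float64(321.2853082421542), np.float64(195.2367196526509))
tcp px (np.float64(321.24082186299455), np.float64(264.11251730451943))
block [array([ 0.573, -0.146,  0.045]), array([ 0.604, -0.209,  0.045]), array([ 0.459, -0.204,  0.045])]
weight [ 0.44223734 -0.048719    0.042     ]
```

```bash
python3 -m crank '[0,0,-0.027,0.0024,-0.0045,-0.02,100, 0,0,0,0,0,-0.03,100, 0,0,0,0,0,-0.03,100, 0,0,0,0,0,-0.03,100, 0,0,0,0,0,-0.015,100, 0,0,0,0,0,0,100, 0,0,0,0,0,0,35, 0,0,0,0,0,0,30, 0,0,0,0,0,0,26, 0,0,0,0,0,0,22, 0,0,0,0,0,0,0, 0,0,0,0,0,0,0, 0,0,0,0,0,0,0, 0,0,0,0,0,0,0, 0,0,0,0,0,0,0]' 50
python3 - <<'E'
from h import *
o=observe();print(o['position'],np.round(o['tool_rot'],4),o['q'],o['ft_force'],o['wrist_torque'])
E
```

```text
time_s: 3.5
position: [0.5106, -0.2158, 0.1209]
tool_rot: [[0.769, -0.639, 0.001], [-0.639, -0.769, -0.001], [0.001, -0.0, -1.0]]
ft_force: [-0.0, -0.1, 5.8]
grip_width: 0.0174
[ 0.51056431 -0.21576001  0.12086901] [[ 7.694e-01 -6.388e-01  8.000e-04]
 [-6.388e-01 -7.694e-01 -5.000e-04]
 [ 9.000e-04 -1.000e-04 -1.000e+00]] [-3.51482287e+01  2.91156955e+01  8.45118684e+01  2.35610289e-03
  6.63178254e+01  4.55483685e+00] [-0.01506957 -0.13427298  5.75415783] [0.1575094  0.18363865 0.02280346]
```

```bash
python3 -m crank '[0,0,0,0,0,0.01,0, 0,0,0,0,0,0.02,0, 0,0,0,0,0,0.03,0, 0,0,0,0,0,0.03,0, 0,0,0,0,0,0.03,0, 0,0,0,0,0,0.03,0, 0,0,0,0.008,0.0285,0,0, 0,0,0,0.008,0.0285,0,0, 0,0,0,0.008,0.0285,0,0, 0,0,0,0.008,0.0285,0,0, 0,0,0,0.008,0.0285,0,0, 0,0,0,0.008,0.0285,0,0, 0,0,0,0.008,0.0285,0,0, 0,0,0,0.008,0.0285,0,0, 0,0,0,0,0,0,0, 0,0,0,0,0,0,0, 0,0,0,0,0,0,0, 0,0,0,0,0,0,0]'
python3 - <<'E'
from h import *
import pickle
d={n:shot(n) for n in('wrist','scene','top')};pickle.dump(d,open('d2.pkl','wb'))
o=observe();print(o['position'],np.round(o['tool_rot'],4),o['ft_force'],o['grip_width'])
w=d['wrist'];u,v=map(int,proj(w,[.53,.053,.09],True));print(u,v)
a=cv2.resize(w['frame'][max(0,v-90):v+110,max(0,u-100):u+200],None,fx=1.6,fy=1.6,interpolation=cv2.INTER_CUBIC)
s=d['scene'];x,y=map(int,proj(s,[.55,.04,.16]));print(x,y,max(0,v-90),max(0,u-100))
b=cv2.resize(s['frame'][y-90:y+90,x-90:x+90],(320,320),interpolation=cv2.INTER_CUBIC)
print('scene origin',x-90,y-90)
save(np.hstack([a,b]),'m2.png')
E
```

```text
time_s: 5.3
position: [0.5742, 0.0115, 0.2703]
tool_rot: [[0.769, -0.64, -0.0], [-0.64, -0.769, -0.0], [-0.0, 0.0, -1.0]]
ft_force: [0.1, 0.5, -2.3]
grip_width: 0.0172
[0.57426702 0.01173804 0.27036684] [[ 7.687e-01 -6.396e-01 -1.000e-04]
 [-6.396e-01 -7.687e-01 -1.000e-04]
 [-0.000e+00  1.000e-04 -1.000e+00]] [ 0.69251372 -0.03295583 -2.76395748] 0.0175072312324026
262 178
339 179 88 162
scene origin 249 89
```

View pics/m2.png

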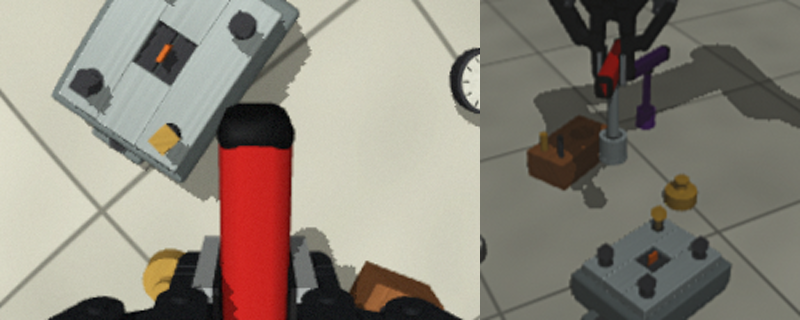

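The wrist crop shows the yellow head at crop (165,138) and two dark screws at (89,82) and (242,25). The scene crop shows the wrench hanging upright in the jaws. Now the head's square angle and the hole.

```bash
python3 - <<'E'
from h import *
import pickle
D=pickle.load(open('d2.pkl','rb'));w=D['wrist'];F=w['frame']
g=lambda u,v:(162+(u+.5)/1.6-.5,88+(v+.5)/1.6-.5)
hsv=cv2.cvtColor(F,cv2.COLOR_RGB2HSV)
u0,v0=map(int,g(165,138))
m=np.zeros(F.shape[:2],np.uint8);m[v0-20:v0+20,u0-20:u0+20]=cv2.inRange(hsv,(12,80,60),(32,255,255))[v0-20:v0+20,u0-20:u0+20]
c=max(cv2.findContours(m,0,2)[0],key=cv2.contourArea);r=cv2.minAreaRect(c);print(r,cv2.contourArea(c))
P=np.array([onz(w,*p,.092,True)[:2] for p in cv2.boxPoints(r)]);print(P,P.mean(0),[np.linalg.norm(P[i]-P[i-1]).round(4) for i in range(4)],[np.degrees(np.arctan2(*(P[i]-P[i-1])[::-1])).round(1) for i in range(4)])
# dark screws: dark blobs
V=hsv[...,2]; m=((V<70)*255).astype(np.uint8)
for p in((89,82),(242,25),(165,52)):
    u,v=map(int,g(*p));k,l,st,ce=cv2.connectedComponentsWithStats(m[v-18:v+18,u-18:u+18])
    i=1+np.argmax(st[1:,4]);q=ce[i]+[u-18,v-18];print(p,st[i],q,onz(w,*q,.085,True),onz(w,*q,.073,True),onz(w,*q,.061,True))
Z=lambda im,u,v,n,s:cv2.resize(im[v-n:v+n,u-n:u+n],(s,s),interpolation=cv2.INTER_NEAREST)
s=D['scene']; x,y=map(int,proj(s,[.532,.055,.085]));print('scene',x,y)
A=Z(F,u0,v0,22,380);B=Z(F,*map(int,g(89,82)),22,380)
save(np.hstack([A,B]),'z3.png');print(u0,v0,g(89,82))
E
```

```text
((264.75, 174.75001525878906), (13.435027122497559, 15.55634880065918), 45.0) 192.0
[[0.52610711 0.06111816]
 [0.54246793 0.06211049]
 [0.54341249 0.04846445]
 [0.52701198 0.04730148]] [0.53474988 0.05474865] [np.float64(0.0138), np.float64(0.0164), np.float64(0.0137), np.float64(0.0164)] [np.float64(93.7), np.float64(3.5), np.float64(-86.0), np.float64(-175.9)]
(89, 82) [  7  10  20  18 247] [216.43319838 139.34008097] [0.51851123 0.11687425 0.085     ] [0.51476466 0.11891504 0.073     ] [0.51101809 0.12095583 0.061     ]
(242, 25) [ 11  11  16  17 189] [313.70899471 104.49206349] [0.61818986 0.07674453 0.085     ] [0.61825774 0.07724966 0.073     ] [0.61832562 0.07775478 0.061     ]
(165, 52) [  0   0  36  36 699] [264.56509299 120.29184549] [0.57018869 0.09701723 0.085     ] [0.56841969 0.09829814 0.073     ] [0.56665068 0.09957905 0.061     ]
scene 349 208
264 174 (217.4375, 139.0625)
```

View pics/z3.png

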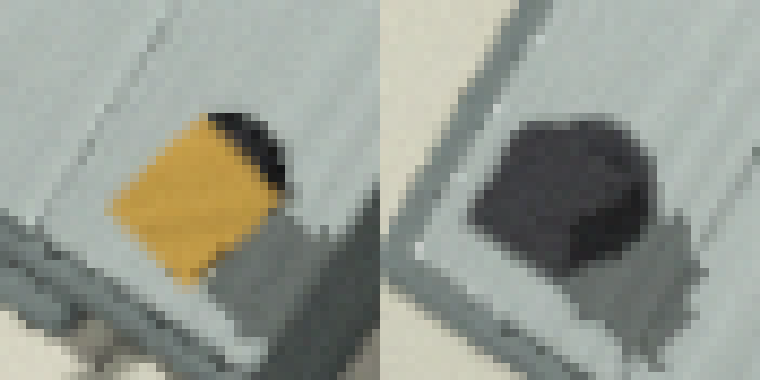

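Both cameras agree that the hole is at about (0.531, 0.0525): top view by parallelogram of the dark screws, wrist view by the near dark screw minus 90 mm along the clamp's x. The head's sides lie at about 4° in the world and the bar at 50°, so I turn +44° and go over the hole with the mouth about 20 mm above the head.

```bash
python3 -m crank '[0,0,0.128,-0.0072,0.0068,0,0, 0,0,0.128,-0.0072,0.0068,0,0, 0,0,0.128,-0.0072,0.0068,0,0, 0,0,0.128,-0.0072,0.0068,-0.01,0, 0,0,0.128,-0.0072,0.0068,-0.016,0, 0,0,0.128,-0.0072,0.0068,-0.016,0, 0,0,0,0,0,0,0, 0,0,0,0,0,0,0, 0,0,0,0,0,0,0, 0,0,0,0,0,0,0]'
python3 - <<'E'
from h import *
import pickle
d={n:shot(n) for n in('wrist','scene','top')};pickle.dump(d,open('d4.pkl','wb'))
o=observe();p=o['position'];R=o['tool_rot'];print(p,R.round(4),o['ft_force'],o['wrist_torque'])
s=d['scene'];x,y=map(int,proj(s,[.531,.0525,.11]))
n=6;A=cv2.resize(s['frame'][y-40:y+40,x-40:x+40],None,fx=n,fy=n,interpolation=cv2.INTER_CUBIC)
mouth=p+.113*R[:,2];print(mouth,x,y)
def dot(q,c):
    u,v=proj(s,q);cv2.circle(A,(int((u-x+40+.5)*n),int((v-y+40+.5)*n)),2,c,-1)
for a in np.arange(0,6.28,.5):
    e=np.array([np.cos(a),np.sin(a),0])*.017
    dot(mouth+e,(0,255,0));dot(mouth+e+[0,0,.032],(0,255,255))
dot([.531,.0525,.061],(255,0,255));dot([.531,.0525,.093],(255,0,0))
w=d['wrist'];u,v=map(int,proj(w,[.531,.0525,.09],True));print(u,v)
B=cv2.resize(w['frame'][v-80:v+80,u-54:u+53],(320,480))
save(np.hstack([A,B]),'m4.png')
E
```

```text
time_s: 6.45
position: [0.5317, 0.0528, 0.2291]
tool_rot: [[0.997, 0.073, 0.002], [0.073, -0.997, -0.0], [0.002, 0.0, -1.0]]
ft_force: [-0.2, 0.6, -2.4]
grip_width: 0.0171
[0.53140895 0.05296652 0.22862623] [[ 9.973e-01  7.400e-02  6.000e-04]
 [ 7.400e-02 -9.973e-01 -1.000e-04]
 [ 6.000e-04  1.000e-04 -1.000e+00]] [-0.12505829 -0.44437599 -3.43983571] [ 0.0618824   0.06533651 -0.04371257]
[0.53147979 0.05295487 0.11562625] 349 198
320 192
```

View pics/m4.png

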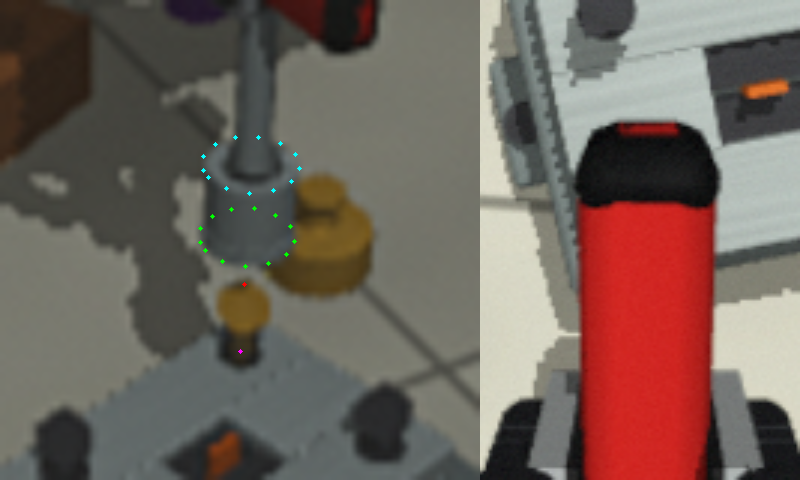

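The scene crop shows the predicted sleeve outline on the real sleeve within about half a pixel, and the hole point sits on the dark collar at (240,350). Descending gently.

```bash
python3 -m crank '[0,0,0,-0.0004,-0.0004,-0.005,0, 0,0,0,0,0,-0.005,0, 0,0,0,0,0,-0.005,0, 0,0,0,0,0,-0.004,0, 0,0,0,0,0,-0.002,0, 0,0,0,0,0,-0.002,0, 0,0,0,0,0,-0.001,0, 0,0,0,0,0,-0.001,0, 0,0,0,0,0,0,0]'
python3 -m crank '[0,0,0,0,0,-0.001,0, 0,0,0,0,0,-0.001,0, 0,0,0,0,0,0,0]'
python3 -m crank '[0,0,0,0,0,-0.001,0, 0,0,0,0,0,-0.001,0, 0,0,0,0,0,0,0]'
```

```text
time_s: 7.5
position: [0.5308, 0.0527, 0.2033]
tool_rot: [[0.997, 0.075, 0.0], [0.075, -0.997, -0.0], [0.0, 0.0, -1.0]]
ft_force: [0.6, 0.0, -3.1]
grip_width: 0.0168
time_s: 7.8
position: [0.5308, 0.0528, 0.2012]
tool_rot: [[0.997, 0.075, 0.0], [0.075, -0.997, 0.0], [0.0, -0.0, -1.0]]
ft_force: [-0.2, 0.4, -2.8]
grip_width: 0.0173
time_s: 8.1
position: [0.5308, 0.0528, 0.1992]
tool_rot: [[0.997, 0.075, -0.0], [0.075, -0.997, 0.0], [-0.0, -0.0, -1.0]]
ft_force: [0.6, -0.7, -2.3]
grip_width: 0.0173
```

```bash
for i in 1 ; do python3 -m crank '[0,0,0,0,0,-0.001,0, 0,0,0,0,0,-0.001,0, 0,0,0,0,0,0,0]'; done
```

```text
time_s: 8.4
position: [0.5306, 0.0528, 0.1971]
tool_rot: [[0.997, 0.075, -0.001], [0.075, -0.997, -0.0], [-0.001, -0.0, -1.0]]
ft_force: [-0.4, 0.9, -2.2]
grip_width: 0.0172
```

```bash
python3 -m crank '[0,0,0,0,0,-0.001,0, 0,0,0,0,0,0,0]'
```

```text
time_s: 8.6
position: [0.5307, 0.0528, 0.1961]
tool_rot: [[0.997, 0.075, -0.0], [0.075, -0.997, 0.0], [-0.0, -0.0, -1.0]]
ft_force: [1.0, 0.0, -3.0]
grip_width: 0.0171
```

```bash
python3 -m crank '[0,0,0,0,0,-0.001,0, 0,0,0,0,0,-0.001,0, 0,0,0,0,0,0,0]'
```

```text
time_s: 8.9
position: [0.5307, 0.0528, 0.1942]
tool_rot: [[0.997, 0.075, -0.0], [0.075, -0.997, 0.0], [-0.0, -0.0, -1.0]]
ft_force: [-0.4, 0.2, -1.8]
grip_width: 0.0169
```

```bash
python3 -m crank '[0,0,0,0,0,-0.001,0, 0,0,0,0,0,-0.001,0, 0,0,0,0,0,0,0]'
```

```text
time_s: 9.2
position: [0.5307, 0.0528, 0.1922]
tool_rot: [[0.997, 0.075, -0.0], [0.075, -0.997, 0.0], [-0.0, -0.0, -1.0]]
ft_force: [1.0, 0.2, -2.1]
grip_width: 0.0171
```

```bash
python3 -m crank '[0,0,0,0,0,-0.001,0, 0,0,0,0,0,0,0]'
```

```text
time_s: 9.4
position: [0.5307, 0.0528, 0.1912]
tool_rot: [[0.997, 0.075, -0.0], [0.075, -0.997, 0.0], [-0.0, -0.0, -1.0]]
ft_force: [-0.4, 0.6, -3.2]
grip_width: 0.0173
```

```bash
python3 -m crank '[0,0,0,0,0,-0.001,0, 0,0,0,0,0,-0.001,0, 0,0,0,0,0,0,0]'
```

```text
time_s: 9.7
position: [0.5307, 0.0528, 0.1891]
tool_rot: [[0.997, 0.075, -0.0], [0.075, -0.997, 0.0], [-0.0, -0.0, -1.0]]
ft_force: [0.7, 0.9, -2.6]
grip_width: 0.0173
```

```bash
python3 -m crank '[0,0,0,0,0,-0.001,0, 0,0,0,0,0,0,0]'
```

```text
time_s: 9.9
position: [0.5307, 0.0528, 0.1882]
tool_rot: [[0.997, 0.075, -0.0], [0.075, -0.997, 0.0], [-0.0, -0.0, -1.0]]
ft_force: [1.0, 0.2, -2.6]
grip_width: 0.0173
```

```bash
python3 -m crank '[0,0,0,0,0,-0.001,0, 0,0,0,0,0,0,0]'
```

```text
time_s: 10.1
position: [0.5307, 0.0527, 0.1872]
tool_rot: [[0.997, 0.075, -0.0], [0.075, -0.997, -0.0], [-0.0, -0.0, -1.0]]
ft_force: [-0.2, 0.4, -3.0]
grip_width: 0.0175
```

```bash
python3 -m crank '[0,0,0,0,0,-0.001,0, 0,0,0,0,0,0,0]'
```

```text
time_s: 10.3
position: [0.531, 0.0528, 0.1867]
tool_rot: [[0.997, 0.075, 0.001], [0.075, -0.997, -0.0], [0.001, 0.0, -1.0]]
ft_force: [-0.5, -0.1, 0.4]
grip_width: 0.0172
```

```bash
python3 -m crank '[0,0,0,0,0,-0.0007,0, 0,0,0,0,0,0,0]'
```

```text
time_s: 10.5
position: [0.5313, 0.0527, 0.1865]
tool_rot: [[0.997, 0.075, 0.002], [0.075, -0.997, -0.0], [0.002, 0.0, -1.0]]
ft_force: [-0.3, -0.6, 4.9]
grip_width: 0.017
```

```bash
python3 -m crank '[0,0,0,0,0,-0.0007,0, 0,0,0,0,0,0,0]'
```

```text
time_s: 10.7
position: [0.5316, 0.0527, 0.1863]
tool_rot: [[0.997, 0.075, 0.004], [0.075, -0.997, -0.0], [0.004, 0.001, -1.0]]
ft_force: [-0.5, -0.2, 8.0]
grip_width: 0.0173
```

Home: the floor sits on the head with the mouth about 12.5 mm above the cap, side loads are under 1 N and the push is about 10 N. Ease it, pause, then start turning.

```bash
python3 -m crank '[0,0,0,0,0,0.0006,0, 0,0,0,0,0,0,0, 0,0,0,0,0,0,0, 0,0,0,0,0,0,0]'; python3 -m crank '[0,0,-0.03,0,0,0,0, 0,0,-0.05,0,0,0,0, 0,0,-0.05,0,0,0,0, 0,0,-0.05,0,0,0,0, 0,0,-0.05,0,0,-0.0001,0, 0,0,-0.05,0,0,0,0, 0,0,0,0,0,0,0]'; python3 -c "
from rig import *;o=observe();print(o['ft_force'],o['wrist_torque'])"
```

```text
time_s: 11.1
position: [0.5314, 0.0527, 0.1864]
tool_rot: [[0.997, 0.075, 0.002], [0.075, -0.997, -0.0], [0.002, 0.0, -1.0]]
ft_force: [-0.1, 1.0, 6.5]
grip_width: 0.0171
time_s: 11.8
position: [0.5314, 0.0529, 0.1863]
tool_rot: [[0.979, -0.205, 0.003], [-0.205, -0.979, 0.0], [0.003, -0.001, -1.0]]
ft_force: [0.5, 1.1, 7.2]
grip_width: 0.0174
[0.54452714 1.05116507 7.24224027] [ 0.3608179  -0.16518853  0.05478805]
```

```bash
python3 -m crank '[0,0,-0.06,0,0,0,0, 0,0,-0.06,0,0,0,0, 0,0,-0.06,0,0,0,0, 0,0,-0.06,0,0,-0.0001,0, 0,0,-0.06,0,0,0,0, 0,0,-0.06,0,0,0,0, 0,0,-0.06,0,0,0,0, 0,0,-0.06,0,0,0,0, 0,0,-0.06,0,0,-0.0001,0, 0,0,-0.06,0,0,0,0, 0,0,-0.06,0,0,0,0, 0,0,-0.06,0,0,0,0, 0,0,0,0,0,0,0]'; python3 -c "
from rig import *;o=observe();print(o['position'],o['ft_force'],o['wrist_torque'])"
```

```text
time_s: 13.1
position: [0.5313, 0.0529, 0.1861]
tool_rot: [[0.601, -0.8, 0.002], [-0.8, -0.601, 0.0], [0.001, -0.002, -1.0]]
ft_force: [0.7, 1.0, 6.7]
grip_width: 0.017
[0.53134012 0.05290155 0.18609382] [0.74809402 0.96400892 6.73269481] [ 0.36556776 -0.13624276  0.07802354]
```

```bash
python3 -m crank '[0,0,-0.06,0,0,0,0, 0,0,-0.06,0,0,0,0, 0,0,-0.06,0,0,-0.0001,0, 0,0,-0.06,0,0,0,0, 0,0,-0.06,0,0,0,0, 0,0,-0.06,0,0,-0.0001,0, 0,0,-0.06,0,0,0,0, 0,0,-0.06,0,0,0,0, 0,0,-0.06,0,0,0,0, 0,0,-0.06,0,0,0,0, 0,0,-0.06,0,0,0,0, 0,0,-0.06,0,0,0,0, 0,0,-0.05,0,0,0,0, 0,0,0,0,0,0,0, 0,0,0,0,0,0,0]'; python3 - <<'E'
from h import *
import pickle
o=observe();print(o['position'],o['ft_force'],o['wrist_torque'],np.degrees(np.arctan2(o['tool_rot'][1,0],o['tool_rot'][0,0])))
s=shot('scene');w=shot('wrist');pickle.dump((s,w),open('d5.pkl','wb'))
x,y=map(int,proj(s,[.531,.0525,.11]))
save(np.hstack([cv2.resize(s['frame'][y-40:y+40,x-40:x+40],(400,400),interpolation=cv2.INTER_CUBIC),cv2.resize(w['frame'][100:300,220:420],(400,400))]),'m5.png')
E
```

```text
time_s: 14.6
position: [0.5314, 0.053, 0.1859]
tool_rot: [[-0.124, -0.992, 0.002], [-0.992, 0.124, 0.0], [-0.001, -0.002, -1.0]]
ft_force: [-0.1, 1.8, 6.1]
grip_width: 0.017
[0.53137832 0.05295542 0.18586875] [-0.11594319  1.79489381  6.05561379] [ 0.47544856 -0.17618415  0.08633233] -97.11658579569587
```

View pics/m5.png

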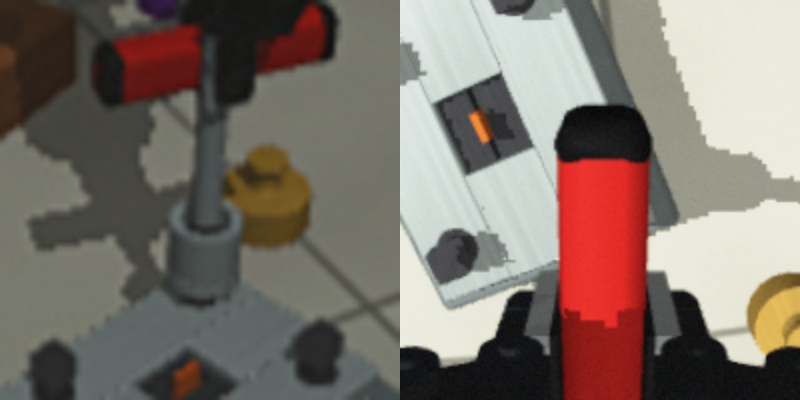

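Scene crop: the sleeve is right down over the collar at (203,265) and the wrench is upright. The tool turned 101° and sank 0.5 mm, as the 2 mm pitch predicts. Relieve the torque and lift off.

```bash
python3 -m crank '[0,0,0.02,0,0,0.0005,0, 0,0,0.02,0,0,0.0005,0, 0,0,0,0,0,0.002,0, 0,0,0,0,0,0.003,0, 0,0,0,0,0,0.004,0, 0,0,0,0,0,0.005,0, 0,0,0,0,0,0.005,0, 0,0,0,0,0,0.01,0, 0,0,0,0,0,0.02,0, 0,0,0,0,0,0.02,0, 0,0,0,0,0,0.02,0, 0,0,0,0,0,0,0]'
python3 - <<'E'
from h import *
o=observe();p=o['position'];print(p,o['ft_force'],np.degrees(np.arctan2(o['tool_rot'][1,0],o['tool_rot'][0,0])))
print(np.array([.5106,-.2158,.271])-p)
E
```

```text
time_s: 15.9
position: [0.5316, 0.0527, 0.2781]
tool_rot: [[-0.084, -0.996, 0.006], [-0.996, 0.084, -0.001], [0.0, -0.006, -1.0]]
ft_force: [1.1, 0.5, -3.0]
grip_width: 0.017
[0.53157913 0.05269033 0.27805152] [ 1.1293672   0.49752666 -2.97532331] -94.82183676831194
[-0.02097913 -0.26849033 -0.00705152]
```

```bash
python3 -m crank '[0,0,0.096,-0.0021,-0.0269,0,0, 0,0,0.096,-0.0021,-0.0269,0,0, 0,0,0.096,-0.0021,-0.0269,0,0, 0,0,0.096,-0.0021,-0.0269,0,0, 0,0,0.096,-0.0021,-0.0269,0,0, 0,0,0.096,-0.0021,-0.0269,0,0, 0,0,0.096,-0.0021,-0.0269,0,0, 0,0,0.096,-0.0021,-0.0269,0,0, 0,0,0.096,-0.0021,-0.0269,0,0, 0,0,0.096,-0.0021,-0.0265,0,0, 0,0,0,0,0,0,0, 0,0,0,0,0,0,0, 0,0,0,0,0,0,0]'
python3 - <<'E'
from h import *
import pickle
o=observe();p=o['position'];R=o['tool_rot'];print(p,R.round(4),np.degrees(np.arctan2(R[1,0],R[0,0])),o['ft_force'])
print(np.array([.5106,-.2158,.1209])-p)
s=shot('scene');pickle.dump(s,open('d6.pkl','wb'))
n=5;x,y=map(int,proj(s,[.52,-.20,.12]))
A=cv2.resize(s['frame'][y-50:y+50,x-50:x+50],None,fx=n,fy=n,interpolation=cv2.INTER_CUBIC)
def dot(q,c):
    u,v=proj(s,q);cv2.circle(A,(int((u-x+50+.5)*n),int((v-y+50+.5)*n)),2,c,-1)
m=p+.113*R[:,2]
for a in np.arange(0,6.28,.5):
    e=np.array([np.cos(a),np.sin(a),0])
    dot(m+e*.017,(0,255,0));dot(np.array([.5106,-.2158,.045])+e*.019,(255,255,0))
X,Y=map(int,proj(s,[.531,.0525,.085]))
save(np.hstack([A,cv2.resize(s['frame'][Y-24:Y+26,X-15:X+15],(300,500),interpolation=cv2.INTER_CUBIC)]),'m6.png')
E
```

```text
time_s: 17.2
position: [0.5097, -0.2151, 0.2747]
tool_rot: [[0.768, -0.641, -0.001], [-0.641, -0.768, 0.001], [-0.001, -0.0, -1.0]]
ft_force: [-0.4, 0.6, -1.9]
grip_width: 0.0171
[ 0.50969003 -0.21506243  0.27466406] [[ 7.679e-01 -6.406e-01 -6.000e-04]
 [-6.406e-01 -7.679e-01  6.000e-04]
 [-9.000e-04 -1.000e-04 -1.000e+00]] -39.83635815204842 [-0.41099134  0.60143915 -1.92741574]
[ 0.00090997 -0.00073757 -0.15376406]
```

View pics/m6.png

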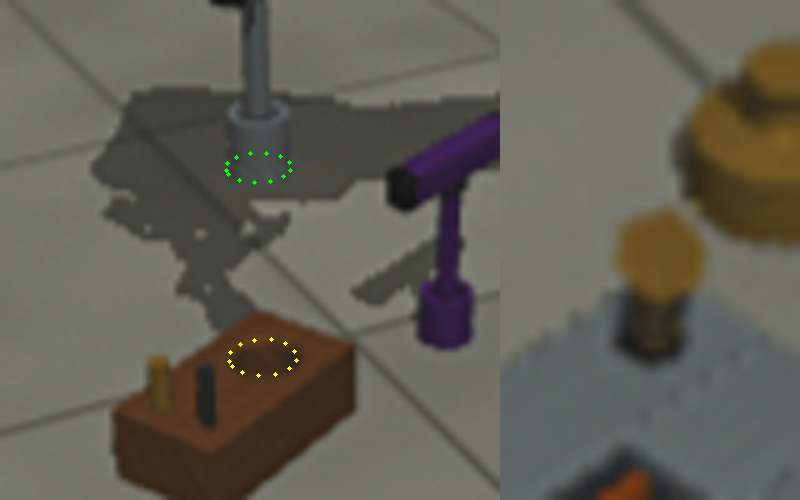

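The pocket's dark opening lies within the predicted ring and the sleeve within its outline; the screw stands upright. Lower it.

```bash
python3 -m crank '[0,0,0,0.0009,-0.0007,-0.025,0, 0,0,0,0,0,-0.03,0, 0,0,0,0,0,-0.03,0, 0,0,0,0,0,-0.02,0, 0,0,0,0,0,-0.006,0, 0,0,0,0,0,-0.004,0, 0,0,0,0,0,-0.004,0, 0,0,0,0,0,0,0]'
```

```text
time_s: 18.05
position: [0.5109, -0.2165, 0.1565]
tool_rot: [[0.768, -0.64, 0.001], [-0.64, -0.768, -0.001], [0.001, -0.0, -1.0]]
ft_force: [-0.5, 0.0, -1.8]
grip_width: 0.0172
```

```bash
python3 -m crank '[0,0,0,0,0,-0.004,0, 0,0,0,0,0,-0.004,0, 0,0,0,0,0,0,0]'
```

```text
time_s: 18.35
position: [0.5105, -0.2164, 0.1476]
tool_rot: [[0.768, -0.64, -0.001], [-0.64, -0.768, 0.0], [-0.001, 0.0, -1.0]]
ft_force: [0.3, -0.2, -2.4]
grip_width: 0.0172
```

```bash
python3 -m crank '[0,0,0,0,0.0003,-0.006,0, 0,0,0,0,0,-0.006,0, 0,0,0,0,0,-0.006,0, 0,0,0,0,0,-0.004,0, 0,0,0,0,0,-0.002,0, 0,0,0,0,0,0,0]'
```

```text
time_s: 18.95
position: [0.5106, -0.2162, 0.1237]
tool_rot: [[0.768, -0.64, -0.0], [-0.64, -0.768, 0.0], [-0.001, 0.0, -1.0]]
ft_force: [-0.2, -0.1, -2.2]
grip_width: 0.0176
```

```bash
python3 -m crank '[0,0,0,0,0,-0.001,0, 0,0,0,0,0,-0.001,0, 0,0,0,0,0,0,0]'
```

```text
time_s: 19.25
position: [0.5107, -0.2162, 0.122]
tool_rot: [[0.768, -0.64, 0.0], [-0.64, -0.768, 0.0], [0.0, -0.0, -1.0]]
ft_force: [-0.3, -0.7, -2.2]
grip_width: 0.0172
```

```bash
python3 -m crank '[0,0,0,0,0,-0.001,0, 0,0,0,0,0,0,0]'
```

```text
time_s: 19.45
position: [0.5107, -0.2163, 0.1211]
tool_rot: [[0.768, -0.64, 0.0], [-0.64, -0.768, -0.0], [0.0, -0.0, -1.0]]
ft_force: [0.1, -0.5, -2.2]
grip_width: 0.0175
```

```bash
python3 -m crank '[0,0,0,0,0,-0.0005,0, 0,0,0,0,0,0,0]'
```

```text
time_s: 19.65
position: [0.5108, -0.2163, 0.1209]
tool_rot: [[0.768, -0.64, 0.001], [-0.64, -0.768, -0.0], [0.001, -0.0, -1.0]]
ft_force: [-0.9, 0.2, 1.1]
grip_width: 0.0171
```

On the floor. Open gently and back straight up.

```bash
python3 -m crank '[0,0,0,0,0,0,22, 0,0,0,0,0,0,26, 0,0,0,0,0,0,32, 0,0,0,0,0,0,50, 0,0,0,0,0,0,80, 0,0,0,0,0,0,80, 0,0,0,0,0,0.01,80, 0,0,0,0,0,0.02,80, 0,0,0,0,0,0.03,80, 0,0,0,0,0,0.04,80, 0,0,0,0,0,0.04,80, 0,0,0,0,0,0.02,80, 0,0,0,0,0,0,80, 0,0,0,0,0,0,80, 0,0,0,0,0,0,80]'
python3 - <<'E'
from h import *
import pickle
d={n:shot(n) for n in('wrist','scene','top')};pickle.dump(d,open('d7.pkl','wb'))
w=d['wrist'];s=d['scene']
save(np.hstack([cv2.resize(w['frame'][50:300,150:450],(480,400)),cv2.resize(s['frame'][100:300,200:360],(320,400))]),'m7.png')
D0=pickle.load(open('d0.pkl','rb'))
df=cv2.absdiff(s['frame'],D0['scene']['frame']).max(2)
for n,(x,y) in dict(gauge=(240,229),weight=(362,196),bowl=(494,286)).items(): print(n,df[y-18:y+18,x-22:x+22].mean())
E
```

```text
time_s: 21.15
position: [0.5103, -0.216, 0.2794]
tool_rot: [[0.768, -0.64, -0.002], [-0.64, -0.768, 0.001], [-0.002, 0.0, -1.0]]
ft_force: [-0.2, 0.4, 0.5]
grip_width: 0.0683
gauge 3.7866161616161618
weight 3.9823232323232323
bowl 3.294191919191919
```

View pics/m7.png

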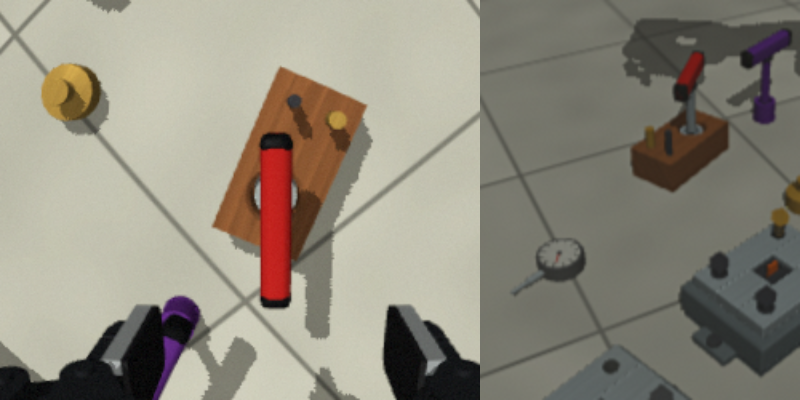

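```bash
python3 -c "
from rig import *
o=observe();print(o['time_s'],o['ft_force']);print(close_job())"
```

```text
21.3 [-0.23579824  0.15018667 -0.55039848]
the job is handed in; nothing more can be done
None
```

The job is handed in at 21.3 s: the screw is turned about a quarter turn clockwise and the wrench is back in its pocket. The hand-in gave no verdict.

- **Going on:** The wrench slid over the yellow screw's head with no measurable resistance. It stopped home with its mouth about 12.5 mm above the cap, upright within about 0.3° and on the estimated hole axis within about 1 mm. The push was 10–11 N and side forces stayed under 2 N.
- **Turning:** I turned the tool 101° clockwise. Allowing for play in the head, the screw should have turned about 90–101°. It resisted with about 0.1 N m, and the wrench sank 0.5 mm against about 0.55 mm expected. I did not measure the final screw angle directly, because a square head looks almost the same after a quarter turn.
- **Putting back:** The wrench went into the pocket without side force, and I felt it reach the floor at the same height as at the start. The last pictures show it upright there, with the gripper open and clear and reading about zero force.
- **Other things:** The bowl, dial gauge and weight show no change in the scene camera between start and end.
- **Disagreement:** The top and wrist cameras differed by about 2 mm around the clamp. I settled the hole position from the dark screws and checked it in the scene view.

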